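# Close the fastener case and press its label holder home behind the lip

### The job

Lower the open cover of the grey fastener case gently onto its stop, without letting it slam. Then take the narrower of the two label holders from the low stand, lay it flat on the closed cover and push its tongue in behind the metal lip, against the spring seat, until it is fully home. Finish while still holding it there, pressed home; leave the wider holder and the other loose things where they lie.

Things in the scene. Friction and masses are not known exactly. Their poses are not given: they have to be found in the camera images.
- case: Grey open steel case, fixed to the table, 170 (x) x 220 (y) x 90 mm high. Origin at the centre of its underside; its x axis points level from the front (handle side) to the hinge side, z up.
- cover (a joint): Hinge of the case's cover, rad: 0 = shut on its stop (cover level), grows as the front edge rises (starts at about 0.8 to 1.25). The hinge is stiff: the cover stays where it is left and takes about 1 to 4 N at the bar to move.
- cover_hinge (a point): On the hinge axis, middle of the case's rear rim, 90.5 mm above the table; the axis runs along the case's y. Its axes are the cover's: x from the front edge to the hinge, z out of the upper face. The grey cover plate is 172 mm long (x), 224 mm wide, 6 mm thick; shut, its upper face is 96.5 mm above the table.
- cover_bar (a point): Middle of the cover's handle: a round dark steel bar, 10 mm thick, parallel to the hinge axis, free over 100 mm, 60 mm ahead of the cover's front edge (in the cover's frame at x = -232, z = +5 mm from the hinge). An upright grip across it lets the bar turn in it. Shut, it is centred 95.5 mm above the table.
- lip_mouth (a point): Centre of the mouth of the pocket under the aluminium lip on the cover's face, 80 mm ahead of the hinge; axes as the cover's. It opens to cover -x (handle side), 58 mm wide, 10 mm high from the cover's face to the lip's underside; lip 3 mm thick; flared cheeks stand out 9 mm ahead of it. The tongue meets the spring seat 25 mm inside and is fully home 33 mm inside.
- seat (a joint): Travel of the rubber-faced spring seat inside the pocket, m: 0 = at rest, 0.008 = pushed fully back (hard stop). It takes about 5 N to start it and 10 N to push it fully back; it pushes the holder out again when let go.
- stand: Low fixed aluminium stand on which the two label holders lie side by side; 130 (x) x 240 (y) mm, its top 60 mm above the table; origin at the centre of its underside, z up.
- holder_grip (a point): Narrower label holder, grey plastic, 60 g: centre of its upright label face, a wall 10 mm thick (x), 50 mm wide, 30 mm high on the 6 mm base plate; 21 mm above the underside. x points to the tongue's tip, z up. The base, 60 mm wide, reaches from 25 mm behind this point to 20 mm ahead; then comes the flat tongue, 50 mm wide, 6 mm thick, ending 70 mm ahead.
- holder_tip (a point): Middle of the front end of the narrower holder's tongue, half-way up its 6 mm thickness; axes as holder_grip.
- wide_holder_grip (a point): The wider label holder, which does not fit: the same shape, but tongue and label face 80 mm wide and base plate 90 mm wide. Same kind of point as holder_grip.
- tape: Black roll of tape, 105 mm across, 25 mm high, lying flat; origin at the centre of its underside. To be left alone.
- big_nut: Large steel hexagon nut, 46 x 52 x 22 mm; origin at the centre of its underside. To be left alone.
- pulley: Grey pulley, 127 mm across, 28 mm high, lying flat; origin at the centre of its underside. To be left alone.
- ratchet_1: Ratchet handle, 228 mm long, 36 mm wide, 28 mm high, lying flat; origin at the centre of its underside. To be left alone.
Mind the look-alikes: they are no part of the job. What is shaped like the part that bears holder_grip but brown or orange is not meant.

How it is judged:
On the way, in this order (a step that is already met when the one before it is completed fails the run):
1. the cover is shut on its stop (value of joint cover below 0.04 rad), for 0.2 s.
2. the narrower holder has been brought up onto the cover's height (value of joint cover below 0.04 rad and height (world z) of holder_grip above 0.1 m), for 0.1 s.
At the end, for the whole second after the job is handed in: Cover shut (within 0.04 rad); the narrower holder's tongue at least 29 mm behind the lip, centred within 8 mm, within 6 mm of mid-height, in line within 0.15 rad, keeping the spring seat back by over 6 of its 8 mm, with the fingers still bearing on it (over 2 N) (value of joint cover below 0.04 rad and value of joint seat above 0.006 m and x of holder_tip in the frame of lip_mouth above 0.029 m and y of holder_tip in the frame of lip_mouth between -0.008 and 0.008 m and z of holder_tip in the frame of lip_mouth between -0.006 and 0.006 m and angle between the x axis of holder_grip and the x axis of lip_mouth, either way round below 0.15 rad and contact force between the fingers and holder above 2 N); the arm keeps its last pose, push and grip.
It fails at once if the cover slams: it moves faster than 1.5 rad/s just above its stop (value of joint cover below 0.25 rad and velocity of joint cover below -1.5 rad/s).
It fails at once if the wider holder or another loose thing is shifted by more than 30 mm (distance of any of wide_holder_grip, tape, big_nut, pulley, ratchet_1 from where it was at the start of the episode above 0.03 m).
It also fails if it takes over 58 s, if anything falls off the work surface, if the arm or the gripper's body presses on something with over 40 N, if the wrist force passes 120 N, or if a joint passes its speed limit or range.

### The arm

A 7-joint arm with a two-finger parallel gripper is mounted at the origin on the work surface; the furniture and walls round the work are solid. World frame = base frame: x ahead of the robot, y to its left, z up, the work surface at z = 0. Lengths are in m, angles in rad, forces in N, time in s.
With the tool pointing down it reaches from about 0.425 to 0.925 m from the base axis. Payload 6.8 kg.
Tool frame: the origin (TCP) lies on the front face of the gripper's body, between the roots of the fingers; the fingertips stand 73 mm ahead of it and the grasp point (between the pads) lies 54 mm ahead of it (env.nose_length is the distance from the TCP to the fingertips, in m); z points along the fingers, y is the direction in which the jaws open and shut (so a half turn about z gives the same grasp; the last joint's range is limited). The gripper opens to 85 mm and grips with 20 to 120 N. Pads are 22 mm wide; open, the fingers measure 114 mm over their backs; the gripper's body (76 mm by 85 mm) begins 54 mm behind the grasp point. The pads swing forward as they close: fully open they stand 13 mm farther back than shut.
Start: joints at [1.027, 0.477, 0.022, 1.555, -0.011, 1.109, -0.083], TCP at [0.285, -0.612, 0.304] pointing down, gripper open.
Joint ranges: [-2.96, 2.96], [-0.34, 2.1], [-1.41, 1.46], [0.24, 2.44], [-1.37, 4.51], [0.17, 1.92], [-2.96, 2.96]. Speed limits (rad/s): [2.39, 2.39, 3.14, 3.14, 3.14, 3.14, 3.14].

### API

Orientations are given as a unit quaternion [w, x, y, z].
In Python, from cell import env, kin, camera, calibration, job gives the robot as it stands. The module is installed in compiled form; this text tells all that it offers. Calls block until the motion is done:
- env.reach(position, orientation): joint-space move of the TCP to a pose.
- env.movel(position, velocity=0.15, rot=None, stop_force=None): straight line of the TCP; rot=None keeps the orientation; velocity is the mean speed in m/s. With stop_force (N) it stops when the force on the tool has changed by that much, and returns True; else False.
- env.goto_joints(angles): joint-space move.
- env.grip(opening, f_grip=None): finger opening in m; f_grip is the grip in N (None keeps the last); returns when the fingers have stopped.
- env.dwell(seconds).
- kin.inverse_kinematics(position, orientation): joint angles nearest the present ones, or None.
- env.get_state(): the state.
- camera(name): name is "scene" or "side" or "wrist"; returns (picture, depth): 400x640x3 uint8, blue, green, red; 400x640 float32, m along the optical axis (not along the pixel's ray), 0 where there is no reading.
- calibration(name): a dict with "fx", "fy", "cx", "cy" (pixels), "rvec" (rotation vector, rad) and "tvec" (3), from world to camera coordinates, as OpenCV has them. Camera axes: x right, y down, z forward; pixel columns grow to the right and rows downward; lengths in m; the calibration is good to about 2 mm. A picture is of the moment at which its call begins: read the wrist's pose just before it. calibration takes no time and is no camera call; for the wrist camera it gives the pose at the moment of the call.
A pose or a line that the arm cannot do raises env.PlanningError and nothing moves.
- job.job_done(): hands the job in, once; it reports no verdict.
The state is a dict: "time": time; "qpos": joint angles; "joint_velocities": joint speeds; "joint_torque": joint torques, N m; "tcp_pos": TCP position; "orientation": TCP orientation; "force": force on the tool from outside, world axes, zero at the start; "torque": the same for the moment, N m; "opening": finger opening in m.
Only numpy, scipy, OpenCV 4.12 (cv2) and the standard library are available. Lean on these libraries where they do the work, as an engineer would, in place of code of your own. Each camera call takes 0.05 s, during which the arm holds its last target.

## Working session

There is one attempt and no reset: what is moved stays moved. The work goes in short steps, each a Python script; the robot and the scene stay as the last script left them, time stands still between calls to the robot, and variables do not carry over. Pictures are saved under pics/ and viewed, and the job is handed in when it is done.

```bash
mkdir -p pics; ls; cat > h.py <<'E'
import numpy as np, cv2
from cell import env, kin, camera, calibration, job
def cal(n):
    c=calibration(n); K=np.array([[c['fx'],0,c['cx']],[0,c['fy'],c['cy']],[0,0,1]]); R=cv2.Rodrigues(np.array(c['rvec'],float))[0]; t=np.array(c['tvec'],float).ravel(); return K,R,t
def cloud(n,save=None):
    K,R,t=cal(n); im,d=camera(n)
    v,u=np.mgrid[:400,:640]
    P=np.stack([(u-K[0,2])/K[0,0]*d,(v-K[1,2])/K[1,1]*d,d],-1)
    W=(P-t)@R
    W[d==0]=np.nan
    if save: cv2.imwrite('pics/%s.png'%save,im); np.save('pics/%s.npy'%save,W)
    return im,W
E
python3 - <<'E'
from h import *
for n in('scene','side','wrist'):
    im,W=cloud(n,n+'0'); K,R,t=cal(n); print(n,-R.T@t,R[2])
s=env.get_state();print(s['time'],s['tcp_pos'],s['orientation'],s['force'],s['opening'])
E
```

```text
pics
scene [0.55650009 0.62913092 1.17908441] [ 0.0089684  -0.47149843 -0.8818213 ]
side [ 0.83359894 -0.62697372  1.01456958] [-0.2080161   0.56206426 -0.80050801]
wrist [ 0.35555778 -0.57733249  0.37359456] [-0.27568817 -0.12744231 -0.95276151]
0.15 [ 0.28479188 -0.6115884   0.30313437] [-6.84145665e-04  9.76351741e-01  2.16186883e-01 -2.02007835e-04] [-0.44176059 -0.38643004 -0.3218538 ] 0.0855072917158428
```

View pics/scene0.png

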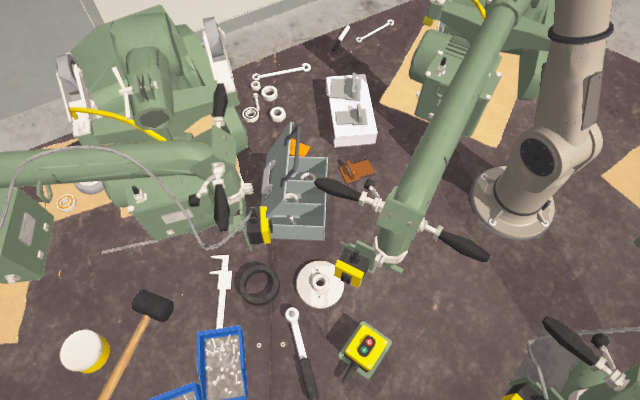

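View pics/side0.png

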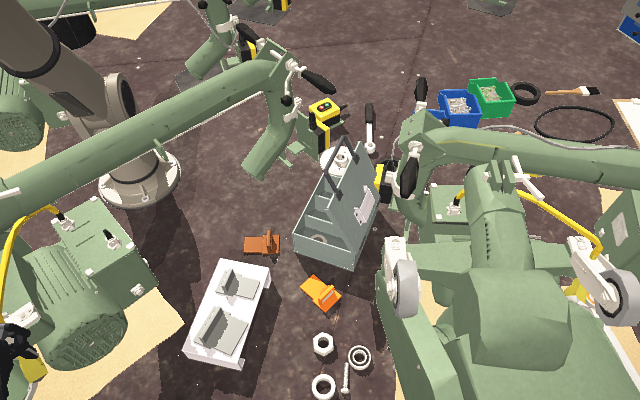

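View pics/wrist0.png

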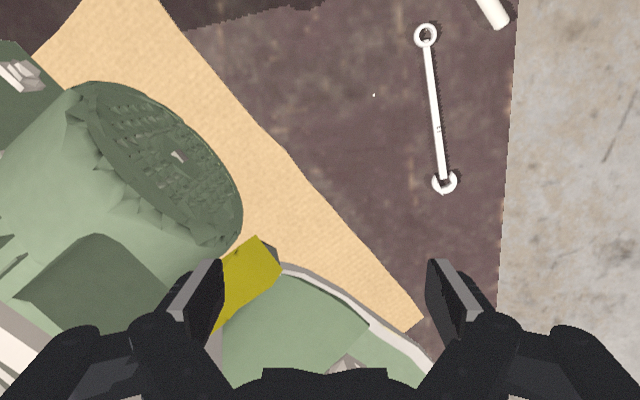

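```bash
python3 - <<'E'
import cv2,numpy as np
s=cv2.imread('pics/scene0.png');d=cv2.imread('pics/side0.png')
a=cv2.resize(s[65:255,230:390],None,fx=3,fy=3,interpolation=2)
b=cv2.resize(d[130:370,180:400],None,fx=2.4,fy=2.4,interpolation=2)
cv2.imwrite('pics/cropa.png',a);cv2.imwrite('pics/cropb.png',b)
W=np.load('pics/scene0.npy');V=np.load('pics/side0.npy')
# topdown height map colored
H=np.full((500,600),np.nan)
for P in(W,V):
    p=P.reshape(-1,3);p=p[~np.isnan(p[:,0])]
    # x -0.1..1.1 -> cols ; y -0.9..0.1
    i=((p[:,1]+0.8)/0.0025).astype(int);j=((p[:,0]-0.0)/0.0025).astype(int)
    ok=(i>=0)&(i<500)&(j>=0)&(j<600)
    for a_,b_,z in zip(i[ok],j[ok],p[ok,2]):
        if not H[a_,b_]>z:H[a_,b_]=z
G=np.nan_to_num(np.clip((H+0.02)/0.62*255,0,255)).astype(np.uint8)
C=cv2.applyColorMap(G,cv2.COLORMAP_JET);C[np.isnan(H)]=0
for k in range(0,600,80): cv2.line(C,(k,0),(k,6),(255,255,255),1);cv2.putText(C,'%.1f'%(k*.0025),(k,20),0,.4,(255,255,255))
for k in range(0,500,80): cv2.putText(C,'%.1f'%(k*.0025-.8),(0,k+5),0,.4,(255,255,255))
cv2.imwrite('pics/top.png',C)
E
```

```text
(no output)
```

View pics/cropa.png

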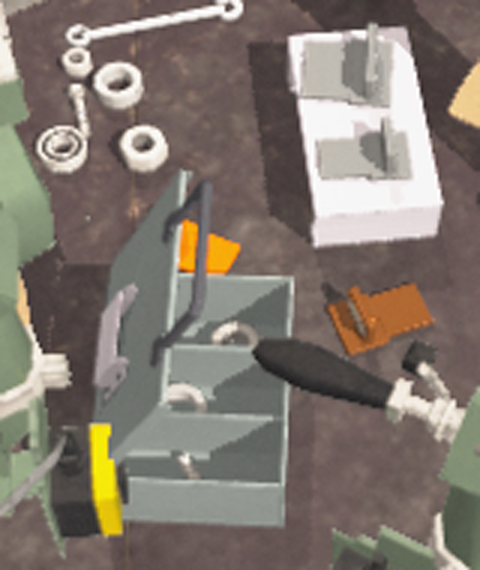

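View pics/cropb.png

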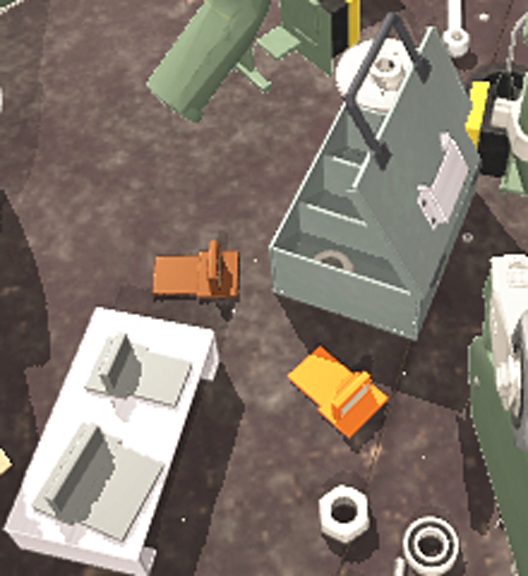

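View pics/top.png

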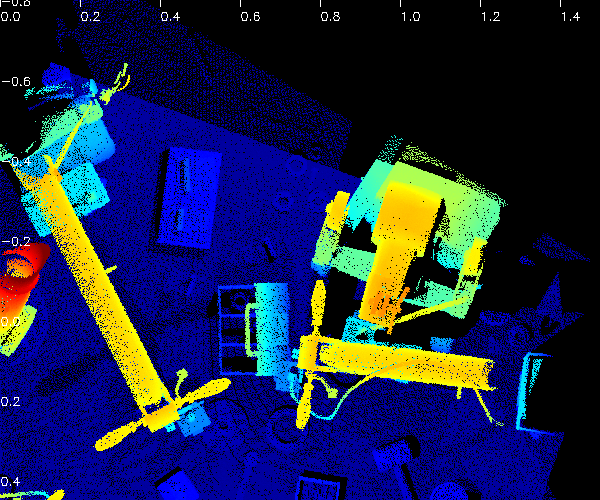

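```bash
python3 - <<'E'
import cv2,numpy as np
W=np.load('pics/scene0.npy');V=np.load('pics/side0.npy')
s=cv2.imread('pics/scene0.png');d=cv2.imread('pics/side0.png')
def q(P,u,v): print((u,v),np.round(P[v,u],4))
print('side: cover corners, bar, lip, stand corners')
for u,v in [(345,195),(360,215),(330,262),(352,266),(297,250),(373,170),(345,135),(330,165),(362,208),(225,262),(268,265),(238,367),(186,355)]: q(V,u,v)
print('scene bar etc')
for u,v in [(297,135),(298,150),(293,165),(285,140),(270,170),(268,180),(274,210),(265,200)]: q(W,u,v)
P=np.vstack([W.reshape(-1,3),V.reshape(-1,3)]);P=P[~np.isnan(P[:,0])]
for nm,(x0,x1,y0,y1) in dict(armL=(.15,.5,-.5,.35),handleM=(.45,.6,.1,.25),post=(.7,.8,-.15,.25)).items():
    for yy in np.arange(y0,y1,.05):
        m=(P[:,0]>x0)&(P[:,0]<x1)&(P[:,1]>yy)&(P[:,1]<yy+.05)&(P[:,2]>.2)&(P[:,2]<.6)
        if m.sum()>5:p=P[m];print(nm,round(yy,2),np.round(p.min(0),3),np.round(p.max(0),3))
E
```

```text
side: cover corners, bar, lip, stand corners
(345, 195) [ 0.6617 -0.0171  0.2156]
(360, 215) [ 0.7017 -0.0148  0.1516]
(330, 262) [ 0.6504 -0.0845  0.0066]
(352, 266) [ 0.711  -0.0872  0.0269]
(297, 250) [ 0.5549 -0.0801  0.0067]
(373, 170) [0.6922 0.1288 0.1601]
(345, 135) [0.5361 0.3862 0.0013]
(330, 165) [ 0.6225 -0.0135  0.3006]
(362, 208) [ 7.017e-01 -4.000e-04  1.619e-01]
(225, 262) [ 0.414  -0.2027  0.0605]
(268, 265) [ 0.4981 -0.1447 -0.0011]
(238, 367) [ 0.5497 -0.4141  0.0219]
(186, 355) [ 0.4271 -0.4306  0.0225]
scene bar etc
(297, 135) [ 0.6193 -0.0025  0.3048]
(298, 150) [0.6151 0.0395 0.3042]
(293, 165) [ 0.645  -0.0819  0.0447]
(285, 140) [ 0.6542 -0.0384  0.2326]
(270, 170) [ 0.6986 -0.0054  0.1392]
(268, 180) [0.6974 0.0433 0.1695]
(274, 210) [0.6739 0.1385 0.1883]
(265, 200) [0.7065 0.0802 0.1284]
armL -0.5 [ 0.15  -0.5    0.207] [ 0.243 -0.45   0.358]
armL -0.45 [ 0.15  -0.45   0.347] [ 0.18  -0.4    0.363]
armL -0.4 [ 0.15 -0.4   0.2 ] [ 0.248 -0.35   0.418]
armL -0.35 [ 0.15 -0.35  0.2 ] [ 0.272 -0.3    0.414]
armL -0.3 [ 0.15 -0.3   0.2 ] [ 0.274 -0.25   0.401]

[... 494 characters left out ...]
 0.2   0.2  ] [0.485 0.25  0.404]
armL 0.25 [0.25 0.25 0.2 ] [0.438 0.3   0.399]
armL 0.3 [0.234 0.3   0.355] [0.304 0.326 0.386]
handleM 0.1 [0.451 0.122 0.308] [0.572 0.15  0.373]
handleM 0.15 [0.45  0.15  0.323] [0.577 0.2   0.382]
handleM 0.2 [0.45 0.2  0.2 ] [0.485 0.249 0.378]
post -0.15 [ 0.782 -0.15   0.236] [ 0.8   -0.138  0.299]
post -0.1 [ 0.779 -0.1    0.361] [ 0.8   -0.05   0.385]
post -0.05 [ 0.778 -0.05   0.36 ] [ 0.8   -0.     0.385]
post 0.0 [0.752 0.    0.201] [0.8   0.05  0.403]
post 0.05 [0.729 0.05  0.2  ] [0.8   0.1   0.404]
post 0.1 [0.726 0.1   0.2  ] [0.8   0.15  0.403]
post 0.15 [0.725 0.15  0.202] [0.784 0.2   0.379]
post 0.2 [0.738 0.2   0.205] [0.8   0.25  0.381]
```

```bash
cat > fk.py <<'E'
import numpy as np
from scipy.optimize import least_squares
from scipy.spatial.transform import Rotation as Rt
def fk(p,q,full=False):
    # p: yaw,d0,L1,a1,L2,a2,L3,a3, bx,by
    yaw,d0,L1,a1,L2,a2,L3,a3,b=p
    R=Rt.from_euler('z',yaw+q[0]);x=np.array([0,0,d0]);pts=[x]
    x=x+R.apply([b,0,0]);R=R*Rt.from_euler('y',q[1]);R=R*Rt.from_euler('z',q[2]);x=x+R.apply([a1,0,L1]);pts.append(x)
    R=R*Rt.from_euler('y',q[3]);R=R*Rt.from_euler('z',q[4]);x=x+R.apply([a2,0,L2]);pts.append(x)
    R=R*Rt.from_euler('y',q[5]);R=R*Rt.from_euler('z',q[6]);x=x+R.apply([a3,0,L3]);pts.append(x)
    return (pts,R) if full else x
E
python3 - <<'E'
from h import *
from fk import *
D=[]
s=env.get_state(); D.append((s['qpos'],s['tcp_pos']))
o=np.array([0,1,0,0.])
import itertools
Q=[]
for x,y,z,yaw in itertools.product([.4,.5,.6,.7],[-.3,-.1,.1],[.15,.3,.4],[0,.8]):
    qq=Rt.from_euler('z',yaw)*Rt.from_euler('x',np.pi); w=qq.as_quat()[[3,0,1,2]]
    r=kin.inverse_kinematics([x,y,z],w)
    if r is not None: D.append((r,[x,y,z])); Q.append((x,y,z,yaw))
print(len(D)); print(np.round(D[5][0],2))
best=None
for yaw in np.arange(-3,3.2,.7):
    f=lambda p:np.concatenate([fk(p,q)-np.array(t) for q,t in D])
    r=least_squares(f,[yaw,.3,.4,0,.4,0,.25,0,0])
    if best is None or r.cost<best.cost:best=r
print(best.cost,np.round(best.x,4)); np.save('p.npy',best.x)
pts,R=fk(best.x,s['qpos'],True);print(np.round(pts,3),R.as_matrix().round(2))
print(Rt.from_quat(np.array(s['orientation'])[[1,2,3,0]]).as_matrix().round(2))
K,Rc,t=cal('wrist');c=-Rc.T@t
print('cam in tool',Rt.from_quat(np.array(s['orientation'])[[1,2,3,0]]).inv().apply(c-np.array(s['tcp_pos'])))
E
```

```text
73
[ 0.54  0.1  -0.03  1.84  0.    1.2  -1.06]
2.0796139097024806 [ 2.356900e+00 -3.161272e+02 -3.656000e-01  2.447000e-01  7.430000e-02
 -2.992000e-01 -3.166164e+02  8.800000e-02 -7.178000e-01]
[[ 0.00000e+00  0.00000e+00 -3.16127e+02]
 [ 6.50000e-01  1.55000e-01 -3.16564e+02]
 [ 4.57000e-01  1.02000e-01 -3.16330e+02]
 [ 1.06000e-01  7.00000e-03  2.86000e-01]] [[ 0.94  0.34  0.  ]
 [ 0.34 -0.94  0.  ]
 [ 0.    0.   -1.  ]]
[[ 0.91  0.42 -0.  ]
 [ 0.42 -0.91  0.  ]
 [-0.   -0.   -1.  ]]
cam in tool [ 0.07860531 -0.00128041 -0.0704662 ]
```

```bash
python3 - <<'E'
from h import *
from fk import *
o=[0,1,0,0.]
for p in [(.4,-.3,.3),(.5,-.3,.3),(.5,0,.3),(.5,0,.4),(.6,0,.3),(.7,0,.3),(.5,.1,.3)]:
    r=kin.inverse_kinematics(p,o); print(p,round(np.arctan2(p[1],p[0]),3),None if r is None else np.round(r,3))
E
```

```text
(0.4, -0.3, 0.3) -0.644 [ 0.536  0.195 -0.02   1.969  0.005  0.978 -1.057]
(0.5, -0.3, 0.3) -0.54 [ 0.45   0.331 -0.02   1.785  0.008  1.026 -1.144]
(0.5, 0, 0.3) 0.0 [ 0.213  0.22  -0.387  1.949  0.098  0.991 -1.79 ]
(0.5, 0, 0.4) 0.0 [ 0.264  0.131 -0.427  1.815  0.058  1.207 -1.751]
(0.6, 0, 0.3) 0.0 [ 0.115  0.375 -0.282  1.73   0.117  1.053 -1.778]
(0.7, 0, 0.3) 0.0 [ 0.048  0.531 -0.203  1.48   0.113  1.142 -1.746]
(0.5, 0.1, 0.3) 0.197 [ 0.173  0.261 -0.575  1.918  0.167  1.009 -2.047]
```

```bash
python3 - <<'E'
import re
s=open('fk.py').read()
s=s.replace("    yaw,d0,L1,a1,L2,a2,L3,a3,b=p\n","    yaw,d0,L1,a1,L2,a2,L3,a3,b,o1,o2,o3=p\n").replace("yaw+q[0]","yaw-q[0]").replace("'z',q[2]","'z',-q[2]").replace("'z',q[4]","'z',-q[4]").replace("'z',q[6]","'z',-q[6]")
s=s.replace("[a1,0,L1]","[a1,o1,L1]").replace("[a2,0,L2]","[a2,o2,L2]").replace("[a3,0,L3]","[a3,o3,L3]")
open('fk.py','w').write(s)
E
python3 - <<'E'
from h import *
from fk import *
import itertools
D=[];s=env.get_state(); D.append((s['qpos'],s['tcp_pos']))
for x,y,z,yaw,t in itertools.product([.4,.5,.6,.7],[-.4,-.1,.1],[.15,.4],[0,.8],[0,.3]):
    qq=Rt.from_euler('z',yaw)*Rt.from_euler('y',t)*Rt.from_euler('x',np.pi); w=qq.as_quat()[[3,0,1,2]]
    r=kin.inverse_kinematics([x,y,z],w)
    if r is not None: D.append((r,[x,y,z]))
f=lambda p:np.concatenate([fk(p,q)-np.array(t) for q,t in D])
r=least_squares(f,[-.1,.3,.4,0,.4,0,.25,0,0,0,0,0])
print(len(D),r.cost,np.abs(f(r.x)).max(),np.round(r.x,4)); np.save('p.npy',r.x)
for q,t in D[:1]: print(fk(r.x,q,True)[0])
for p in [(.6,0,.355),(.49,0,.15),(.42,-.22,.15),(.55,.0,.2)]:
    q=kin.inverse_kinematics(p,[0,1,0,0.]); print(p,np.round(q,2),np.round(fk(r.x,q,True)[0],3).tolist())
E
```

```text
97 0.0013343877465546118 0.010286576927758584 [-0.0173  0.2732  0.5541 -0.0065  0.4718  0.0014  0.2516 -0.004  -0.0021
 -0.0526  0.0071 -0.0031]
[array([0.        , 0.        , 0.27323575]), array([ 0.07820322, -0.23884136,  0.76884245]), array([ 0.28708365, -0.60499514,  0.55692374]), array([ 0.28571087, -0.60962086,  0.30528485])]
(0.6, 0, 0.355) [ 0.14  0.33 -0.31  1.66  0.11  1.16 -1.77] [[0.0, 0.0, 0.273], [0.176, -0.08, 0.794], [0.601, 0.005, 0.606], [0.598, 0.001, 0.355]]
(0.49, 0, 0.15) [ 0.09  0.41 -0.26  2.1   0.17  0.65 -1.86] [[0.0, 0.0, 0.273], [0.218, -0.076, 0.779], [0.489, 0.006, 0.402], [0.486, 0.002, 0.15]]
(0.42, -0.22, 0.15) [ 0.41  0.38 -0.07  2.15  0.04  0.62 -1.26] [[0.0, 0.0, 0.273], [0.159, -0.13, 0.79], [0.419, -0.211, 0.404], [0.415, -0.215, 0.152]]
(0.55, 0.0, 0.2) [ 0.1   0.41 -0.26  1.94  0.15  0.81 -1.82] [[0.0, 0.0, 0.273], [0.219, -0.078, 0.778], [0.55, 0.005, 0.452], [0.547, 0.001, 0.2]]
```

```bash
python3 - <<'E'
import cv2,numpy as np
rng=np.random.default_rng(0)
W=np.load('pics/scene0.npy');V=np.load('pics/side0.npy')
for nm,P in (('scene',W),('side',V)):
    p=P.reshape(-1,3)
    m=(p[:,0]>.6)&(p[:,0]<.73)&(p[:,1]>-.13)&(p[:,1]<.16)&(p[:,2]>.11)&(p[:,2]<.27)
    p=p[m];best=0
    for _ in range(500):
        a,b,c=p[rng.choice(len(p),3,False)];n=np.cross(b-a,c-a);l=np.linalg.norm(n)
        if l<1e-6: continue
        n/=l;k=np.abs((p-a)@n)<.0025
        if k.sum()>best:best=k.sum();K=k
    i=p[K];c=i.mean(0);n=np.linalg.svd(i-c)[2][2];n*=np.sign(n[0])
    print(nm,len(p),best,'n',n.round(4),'c',c.round(4),'theta',np.arctan2(np.hypot(n[0],n[1]),n[2]),'yaw',np.arctan2(n[1],n[0]))
    yaw=np.arctan2(n[1],n[0]);ey=np.array([-np.sin(yaw),np.cos(yaw),0]);
    print(' y extents',np.percentile(i@ey,[0,.5,1,99,99.5,100]).round(4),' z ext',np.percentile(i[:,2],[0,1,99,100]).round(4))
    th=np.arctan2(np.hypot(n[0],n[1]),n[2])
    # hinge: point on axis lies 6mm below the upper face; horizontal pos at z=.0905
    # n.(h-c) = -0.006, h=(s*ex , .0905)
    ex=np.array([np.cos(yaw),np.sin(yaw),0]); 
    sx=((n@c)-.006-n[2]*.0905)/(n@ex); print(' hinge along ex',sx)
    # bar
    q=P.reshape(-1,3);m=(q[:,2]>.275)&(q[:,2]<.33)&(q[:,0]>.57)&(q[:,0]<.68)&(np.abs(q[:,1])<.09);b=q[m];print(' bar',m.sum(),b.min(0).round(3),b.max(0).round(3),np.median(b,0).round(4), np.polyfit(b[:,1],b[:,0],1))
E
```

```text
scene 2083 1368 n [ 0.8933 -0.0198  0.4489] c [0.6724 0.0315 0.193 ] theta 1.1052208494206381 yaw -0.02210881370211524
 y extents [-0.0782 -0.0755 -0.0739  0.1568  0.1664  0.174 ]  z ext [0.1103 0.1141 0.2585 0.2697]
 hinge along ex 0.7162843571929238
 bar 237 [ 0.612 -0.039  0.276] [0.637 0.09  0.311] [0.6189 0.0325 0.3037] [0.01979565 0.61923509]
side 3440 2539 n [ 0.8946 -0.0204  0.4464] c [0.6747 0.012  0.1902] theta 1.1080490197939414 yaw -0.02285494491165891
 y extents [-0.077  -0.0754 -0.0749  0.1522  0.1547  0.1753]  z ext [0.11   0.113  0.2532 0.269 ]
 hinge along ex 0.7172667116966002
 bar 274 [ 0.614 -0.042  0.275] [0.638 0.088 0.308] [0.6221 0.0163 0.303 ] [0.02305563 0.62237968]
```

```bash
cat >> h.py <<'E'
from scipy.spatial.transform import Rotation as Rt
PSI=-0.0225
def ori(psi):
    ex=np.array([np.cos(psi),np.sin(psi),0]);ey=np.array([-np.sin(psi),np.cos(psi),0])
    M=np.stack([-ey,-ex,[0,0,-1]],1); return Rt.from_matrix(M).as_quat()[[3,0,1,2]]
EX=np.array([np.cos(PSI),np.sin(PSI),0]);EY=np.array([-np.sin(PSI),np.cos(PSI),0]);EZ=np.array([0,0,1.])
SX=0.7168
def bar(th,y):
    c,s=np.cos(th),np.sin(th)
    return EX*(SX-.232*c+.005*s)+EY*y+EZ*(.0905+.232*s+.005*c)
def st(m=''):
    s=env.get_state();print(m,'t%.2f'%s['time'],np.round(s['tcp_pos'],4),'F',np.round(s['force'],1),'op %.4f'%s['opening']);return s
E
python3 - <<'E'
from h import *
b=bar(1.107,.035);print(b)
q=[kin.inverse_kinematics(p,ori(PSI)) for p in (b+[0,0,.054],b+[0,0,.25],bar(0,.035)+[0,0,.054],[.45,-.42,.55])]
for x in q: print(None if x is None else np.round(x,2))
env.grip(.05,30)
st()
env.movel([.40,-.5,.50],velocity=.3)
st()
env.reach([.45,-.35,.50],ori(PSI)); st()
im,W=cloud('wrist','w1')
E
```

```text
[0.61811853 0.02109885 0.30022841]
[ 0.66  0.61 -1.18  1.58  0.57  1.34  2.52]
[ 0.62  0.48 -1.18  1.26  0.44  1.68  2.64]
[-1.05  0.84  1.27  2.18 -1.04  0.97 -2.32]
[ 0.41  0.26  0.32  1.34 -0.08  1.55 -2.44]
 t0.59 [ 0.2849 -0.6119  0.3039] F [ 0.6 -0.4  0. ] op 0.0500
 t1.58 [ 0.3987 -0.5006  0.4984] F [-1.1  0.   0.2] op 0.0500
 t3.52 [ 0.4497 -0.3504  0.4997] F [ 0.2 -0.3  0.5] op 0.0504
```

View pics/w1.png

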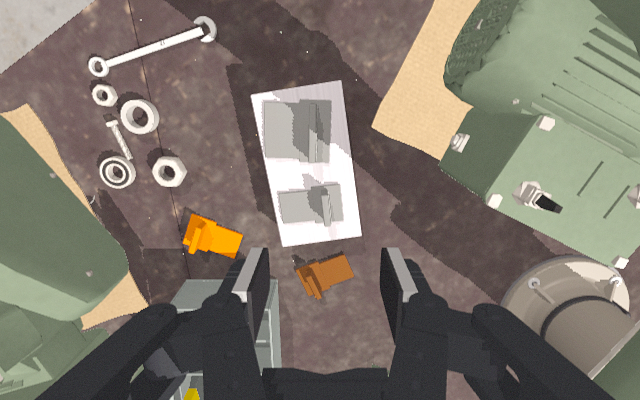

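```bash
python3 - <<'E'
from h import *
s=open('h.py').read().replace("np.stack([-ey,-ex,[0,0,-1]],1)","np.stack([ey,ex,[0,0,-1]],1)");open('h.py','w').write(s)
W=np.load('pics/w1.npy');im=cv2.imread('pics/w1.png')
cv2.imwrite('pics/w1c.png',cv2.resize(im[75:255,240:370],None,fx=3.3,fy=3.3,interpolation=2))
for nm,(v0,v1,u0,u1) in dict(nar=(180,232,270,350),wide=(92,170,255,340)).items():
    p=W[v0:v1,u0:u1].reshape(-1,3);z=p[:,2]
    top=p[(z>.088)&(z<.105)];print(nm,'wall',len(top),top.mean(0).round(4))
    r=cv2.minAreaRect((top[:,:2]*1000).astype(np.float32));print(r)
    base=p[(z>.0635)&(z<.0695)];r=cv2.minAreaRect((base[:,:2]*1000).astype(np.float32));print('base',len(base),r, np.percentile(base[:,2],[5,50,95]).round(4))
p=W[75:255,240:370].reshape(-1,3);z=p[:,2];t=p[(z>.055)&(z<.0625)];r=cv2.minAreaRect((t[:,:2]*1000).astype(np.float32));print('stand',r,np.median(t[:,2]))
E
```

```text
nar wall 261 [ 0.4497 -0.2535  0.0953]
((449.5694885253906, -252.78826904296875), (11.493721008300781, 49.26584243774414), 4.947689533233643)
base 1796 ((472.74322509765625, -250.2329864501953), (94.75349426269531, 60.25404357910156), 4.992061614990234) [0.0647 0.0661 0.0676]
wide wall 499 [ 0.4656 -0.3641  0.0955]
((465.7515869140625, -362.9237365722656), (78.49984741210938, 11.463497161865234), 86.75492858886719)
base 3386 ((489.3929138183594, -359.780517578125), (96.2538833618164, 95.8076400756836), 89.01044464111328) [0.0647 0.0662 0.0677]
stand ((473.7642517089844, -305.52301025390625), (130.35562133789062, 240.0235595703125), 7.417229652404785) 0.06016649489599632
```

View pics/w1c.png

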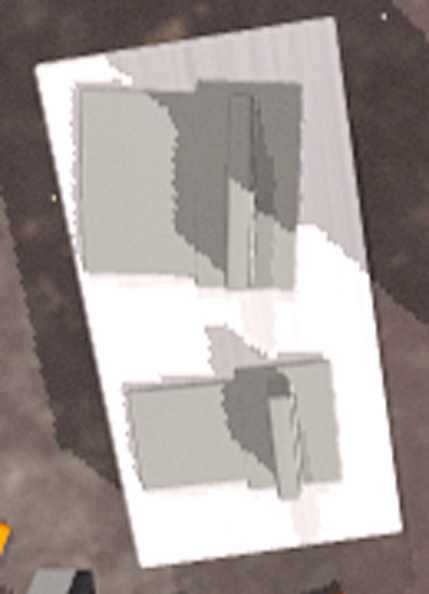

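```bash
python3 - <<'E'
from h import *
from fk import *
p=np.load('p.npy')
b=bar(1.107,.005);print(b)
for P in ([.45,-.35,.5],b+[0,0,.2],b+[0,0,.054],bar(0.5,.005)+[0,0,.054],bar(0,.005)+[0,0,.054]):
    q=kin.inverse_kinematics(P,ori(PSI)); print(np.round(q,2),np.round(fk(p,q,True)[0],2).tolist())
env.reach([.45,-.35,.50],ori(PSI));st()
env.reach(b+[0,0,.2],ori(PSI));s=st();print(np.round(s['qpos'],2))
im,W=cloud('wrist','w2')
im,W=cloud('scene','s2')
E
```

```text
[ 0.61744359 -0.00889356  0.30022841]
[ 0.68  0.19 -0.15  1.52  0.03  1.44  0.5 ] [[0.0, 0.0, 0.27], [0.05, -0.11, 0.82], [0.45, -0.34, 0.75], [0.45, -0.35, 0.5]]
[ 0.18  0.3  -0.36  1.4   0.1   1.47 -0.2 ] [[0.0, 0.0, 0.27], [0.16, -0.08, 0.8], [0.62, -0.0, 0.75], [0.62, -0.01, 0.5]]
[ 0.21  0.37 -0.38  1.62  0.15  1.18 -0.23] [[0.0, 0.0, 0.27], [0.19, -0.1, 0.79], [0.62, -0.01, 0.6], [0.62, -0.01, 0.35]]
[ 0.19  0.29 -0.36  1.96  0.13  0.91 -0.25] [[0.0, 0.0, 0.27], [0.15, -0.09, 0.8], [0.52, -0.0, 0.51], [0.52, -0.0, 0.26]]
[ 0.16  0.41 -0.33  2.11  0.22  0.65 -0.34] [[0.0, 0.0, 0.27], [0.22, -0.09, 0.78], [0.49, -0.0, 0.4], [0.49, -0.0, 0.15]]
 t6.17 [ 0.45 -0.35  0.5 ] F [ 1.2  0.6 -0.4] op 0.0503
 t7.59 [ 0.6174 -0.0109  0.5002] F [ 0.4 -0.2 -0.8] op 0.0504
[ 0.21  0.3  -0.39  1.39  0.11  1.47 -0.2 ]
```

View pics/w2.png

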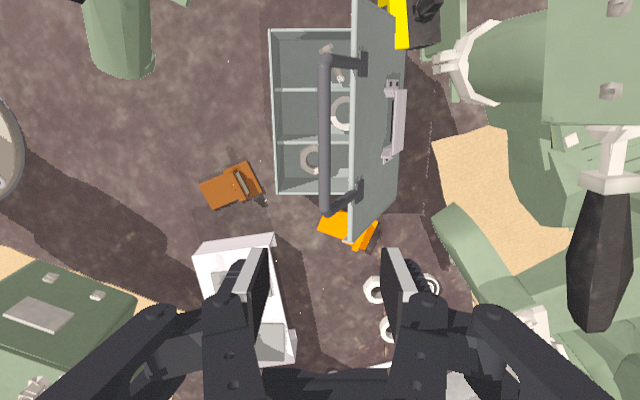

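View pics/s2.png

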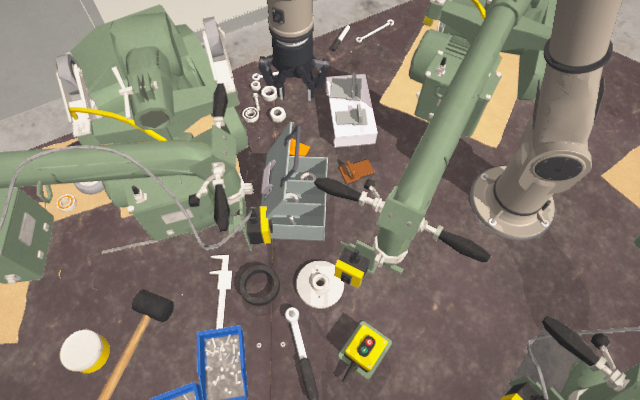

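```bash
python3 - <<'E'
from h import *
W=np.load('pics/w2.npy')
p=W[75:195,315:335].reshape(-1,3);p=p[(p[:,2]>.29)&(p[:,2]<.32)];print(len(p),np.percentile(p,[2,50,98],axis=0).round(4),np.polyfit(p[:,1],p[:,0],1))
p=W[40:220,310:370].reshape(-1,3);p=p[(p[:,2]>.27)&(p[:,2]<.32)];print((p@EY).min(),(p@EY).max())
b=bar(1.107,.005);print(b)
o=ori(PSI)
print(env.movel(b+[0,0,.056],velocity=.12,rot=o,stop_force=8));st()
env.grip(0.0,30);st()
E
```

```text
1551 [[ 0.6133 -0.0139  0.3019]
 [ 0.6185  0.0321  0.3051]
 [ 0.6235  0.0732  0.307 ]] [0.02308895 0.61777623]
-0.02485387851083016 0.10467083048969122
[ 0.61744359 -0.00889356  0.30022841]
False
 t9.04 [ 0.6178 -0.0088  0.3571] F [ 0.3 -0.6 -0.8] op 0.0499
 t9.48 [ 0.6175 -0.0088  0.3567] F [-1.1 -0.9  2.8] op 0.0086
```

```bash
python3 - <<'E'
from h import *
o=ori(PSI)
off=np.array([0,0,.0555])
for th in np.linspace(1.107,0,11)[1:-1]:
    env.movel(bar(th,.005)+off,velocity=.09,rot=o)
    s=st('%.2f'%th)
    if np.linalg.norm(s['force'])>40: break
E
```

```text
1.00 t9.93 [ 0.594  -0.0084  0.3435] F [-7.  -0.5  4.9] op 0.0088
0.89 t10.36 [ 0.5732 -0.0079  0.3284] F [-6.6 -0.2  2.9] op 0.0086
0.77 t10.79 [ 0.5542 -0.0075  0.3115] F [-4.3  0.1  0.7] op 0.0089
0.66 t11.22 [ 0.5373 -0.0071  0.2926] F [-2.5  0.8 -2.1] op 0.0085
0.55 t11.66 [ 0.5223 -0.0068  0.2721] F [-2.4  0.4 -2.6] op 0.0089
0.44 t12.09 [ 0.5096 -0.0065  0.25  ] F [-0.9 -0.4 -3.2] op 0.0090
0.33 t12.53 [ 0.4992 -0.0062  0.2263] F [-1.3 -0.6 -4.4] op 0.0089
0.22 t12.96 [ 0.4914 -0.0061  0.2018] F [-2.3  0.8 -3.1] op 0.0088
0.11 t13.39 [ 0.4864 -0.006   0.1766] F [-4.5  1.  -3.3] op 0.0087
```

```bash
python3 - <<'E'
from h import *
o=ori(PSI)
off=np.array([0,0,.0555])
print(env.movel(bar(0,.005)+off+[0,0,-.004],velocity=.05,rot=o,stop_force=12));st()
env.dwell(.2);st()
env.grip(.05);st()
print(env.movel(bar(0,.005)+off+[0,0,.12],velocity=.2,rot=o));st()
im,W=cloud('wrist','w3')
E
```

```text
False
 t14.13 [ 0.484  -0.0059  0.1469] F [-4.4  1.2 -3.8] op 0.0088
 t14.33 [ 0.484  -0.0059  0.147 ] F [-4.4  0.6 -2.7] op 0.0090
 t14.81 [ 0.4853 -0.0059  0.1473] F [-0.2 -0.6 -0.1] op 0.0500
False
 t15.57 [ 0.4842 -0.006   0.2701] F [-0.1 -0.1 -0.1] op 0.0502
```

View pics/w3.png

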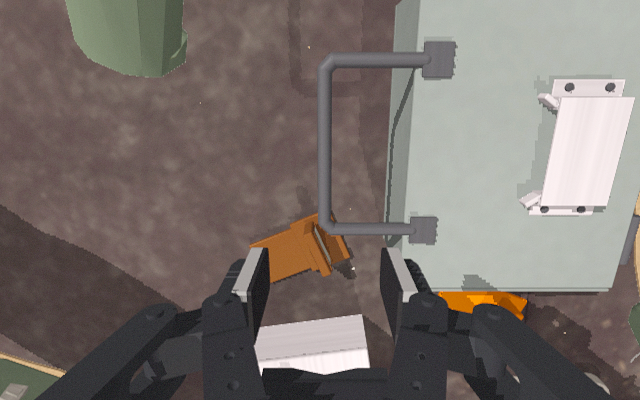

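```bash
cat > meas.py <<'E'
from h import *
def cov(W,x0=.56,x1=.63,y0=-.06,y1=.13):
    p=W.reshape(-1,3);p=p[(p[:,0]>x0)&(p[:,0]<x1)&(p[:,1]>y0)&(p[:,1]<y1)&(p[:,2]>.085)&(p[:,2]<.135)]
    n=np.array([0,0,1.]);
    A=np.c_[p[:,:2],np.ones(len(p))];k=np.ones(len(p),bool)
    for _ in range(6):
        c=np.linalg.lstsq(A[k],p[k,2],rcond=None)[0];r=p[:,2]-A@c;k=np.abs(r-np.median(r[k]))<.002
    print('cover slope',c[:2].round(4),'z at front .56,hinge .71',(c@[.56,.02,1]).round(4),(c@[.71,.02,1]).round(4),k.sum(),len(p))
E
python3 - <<'E'
from meas import *
W=np.load('pics/w3.npy'); cov(W)
b=W[70:220,318:334].reshape(-1,3);b=b[(b[:,2]>.07)];print('bar top',np.percentile(b,[5,50,90],axis=0).round(4))
im,W=cloud('scene','s3');cov(W)
im,W=cloud('side','d3');cov(W)
E
```

```text
cover slope [-0.0023  0.0001] z at front .56,hinge .71 0.0972 0.0969 25228 26185
bar top [[ 0.4806 -0.0164  0.0979]
 [ 0.4851  0.0342  0.1005]
 [ 0.4891  0.0732  0.1017]]
cover slope [-0.0125  0.    ] z at front .56,hinge .71 0.0975 0.0957 946 1485
cover slope [-0.0007  0.0012] z at front .56,hinge .71 0.097 0.0969 1112 1503
```

```bash
python3 - <<'E'
from h import *
W=np.load('pics/w3.npy');im=cv2.imread('pics/w3.png')
p=W[60:230,500:640].reshape(-1,3)
t=p[(p[:,2]>.1075)&(p[:,2]<.113)];print(len(t),np.median(t[:,2]))
x=t@EX;y=t@EY
print('lip ex',np.percentile(x,[0,1,99,100]).round(4),'ey',np.percentile(y,[0,.5,1,99,99.5,100]).round(4))
for lo in np.arange(.62,.70,.008):
    k=(x>lo)&(x<lo+.008)
    if k.sum()>5: print(lo.round(3),k.sum(),y[k].min().round(4),y[k].max().round(4))
# cover edges
c=W.reshape(-1,3);c=c[(c[:,2]>.093)&(c[:,2]<.1)&(c[:,0]>.57)];print('cover ey',np.percentile(c@EY,[.1,1,99,99.9]).round(4),'front',(c@EX).min())
cv2.imwrite('pics/lip.png',cv2.resize(im[60:240,500:640],None,fx=4,fy=3.3,interpolation=2))
E
```

```text
7806 0.10998424604834893
lip ex [0.6277 0.6356 0.6821 0.6839] ey [0.0025 0.0032 0.0037 0.0763 0.0763 0.0781]
0.628 134 0.0025 0.0781
0.636 1402 0.0029 0.0764
0.644 1297 0.0027 0.0764
0.652 1304 0.0027 0.0769
0.66 1297 0.0026 0.0764
0.668 1302 0.0026 0.0769
0.676 1067 0.0029 0.0769
cover ey [-0.0741 -0.0721  0.133   0.1342] front 0.567268714570215
```

View pics/lip.png

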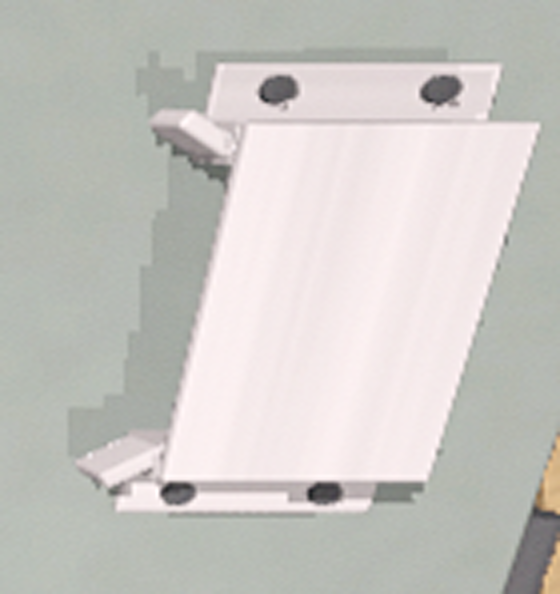

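```bash
python3 - <<'E'
from h import *
env.reach([.4496,-.253,.32],ori(.087));st()
im,W=cloud('wrist','w4')
p=W.reshape(-1,3);p=p[(np.abs(p[:,0]-.45)<.05)&(np.abs(p[:,1]+.253)<.05)]
top=p[(p[:,2]>.088)&(p[:,2]<.105)];print(len(top),cv2.minAreaRect((top[:,:2]*1000).astype(np.float32)),np.median(top[:,2]))
E
```

```text
t16.73 [ 0.45   -0.2515  0.3195] F [-0.4 -0.1 -0.5] op 0.0502
714 ((449.8360595703125, -249.95782470703125), (10.841912269592285, 48.75729751586914), 5.347002983093262) 0.09596177225890923
```

View pics/w4.png

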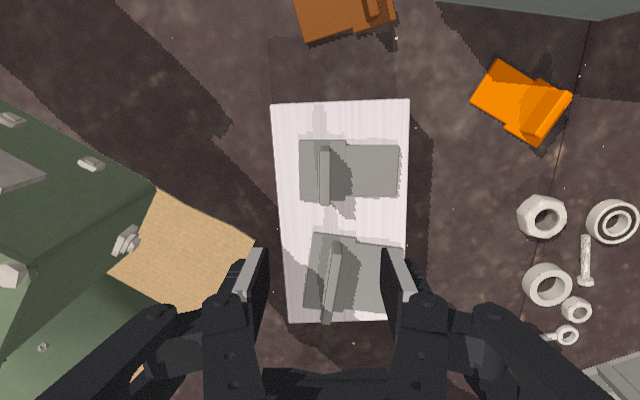

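```bash
python3 - <<'E'
from h import *
o=ori(.09)
print(env.movel([.4497,-.2515,.142],velocity=.15,rot=o,stop_force=8));st()
env.grip(0,50);s=st()
env.movel([.4497,-.2515,.212],velocity=.1,rot=o);st()
im,W=cloud('wrist','w5');im,W=cloud('side','d5')
E
python3 -c "
import cv2;d=cv2.imread('pics/d5.png');cv2.imwrite('pics/d5c.png',cv2.resize(d[150:370,130:400],None,fx=2.6,fy=2.6))"
```

```text
False
 t18.11 [ 0.4502 -0.2517  0.1428] F [-0.5 -0.8  0.2] op 0.0497
 t18.55 [ 0.45   -0.2517  0.1426] F [-0.7  0.2  6.3] op 0.0091
 t19.40 [ 0.4493 -0.2514  0.2115] F [ 0.4 -0.1 -1.1] op 0.0092
```

View pics/w5.png

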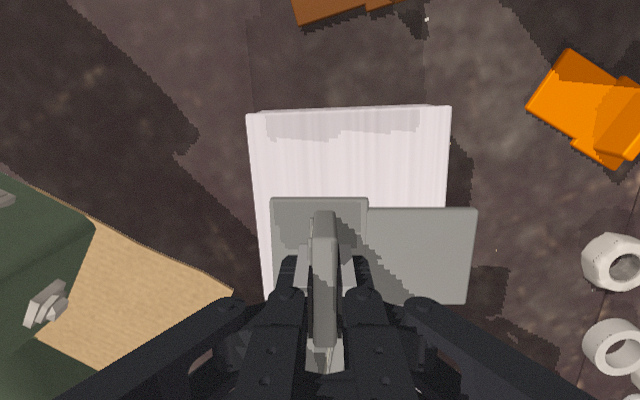

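View pics/d5c.png

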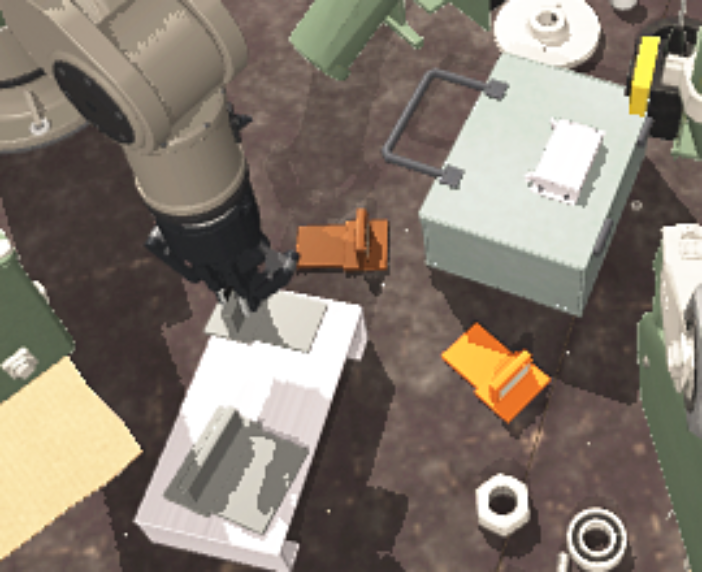

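```bash
python3 - <<'E'
from h import *
W=np.load('pics/w5.npy')
p=W[190:310,260:490].reshape(-1,3);z=p[:,2];k=(z>.12)&(z<.15);print(np.percentile(z[k],[2,50,98]).round(4))
p=p[k];A=np.c_[p[:,:2],np.ones(len(p))];g=np.ones(len(p),bool)
for _ in range(6):
    c=np.linalg.lstsq(A[g],p[g,2],rcond=None)[0];g=np.abs(p[:,2]-A@c)<.002
b=p[g];print('slope',c[:2].round(4),'z@tcp',c@[.4493,-.2514,1],g.sum())
# tongue: edges
t=np.array([.4493,-.2514,.2115])
s=Rt.from_quat(np.array(ori(.09))[[1,2,3,0]]).inv().apply(b-t) # tool coords: x=ey,y=ex
print('ex range',np.percentile(s[:,1],[0,.5,99.5,100]).round(4))
f=s[s[:,1]>.03]; print('tongue ey',np.percentile(f[:,0],[.5,99.5]).round(4))
for lo in np.arange(-.03,.07,.01):
    k=(s[:,1]>lo)&(s[:,1]<lo+.01)
    if k.sum()>20: print(lo.round(2),'ey max',np.percentile(s[k,0],99).round(4))
for lo in np.arange(-.02,.03,.005):
    k=(s[:,0]>lo)&(s[:,0]<lo+.005)&(s[:,1]>.03)
    if k.sum()>20: print(lo.round(3),'ex max',np.percentile(s[k,1],99).round(4))
E
```

```text
[0.1324 0.1352 0.1458]
slope [-0.0013 -0.002 ] z@tcp 0.13522569221092295 13792
ex range [-0.0248 -0.0241  0.0696  0.0702]
tongue ey [-0.023  0.026]
-0.03 ey max 0.0307
-0.02 ey max 0.0309
-0.01 ey max 0.031
0.0 ey max 0.0309
0.01 ey max 0.0309
0.02 ey max 0.0258
0.03 ey max 0.0258
0.04 ey max 0.0257
0.05 ey max 0.0258
0.06 ey max 0.0257
-0.02 ex max 0.0696
-0.015 ex max 0.0694
-0.01 ex max 0.0696
-0.005 ex max 0.0695
0.0 ex max 0.0694
0.005 ex max 0.0696
0.01 ex max 0.0695
0.015 ex max 0.0693
0.02 ex max 0.0695
0.025 ex max 0.069
```

```bash
python3 - <<'E'
from h import *
o=ori(PSI)
P=lambda ex,ey,z:EX*ex+EY*ey+EZ*z
env.movel(P(.546,-.09,.2115),velocity=.2,rot=o);st()
env.movel(P(.546,.0388,.198),velocity=.12,rot=o);st()
im,W=cloud('wrist','w6');cloud('scene','s6')
print(env.movel(P(.546,.0388,.177),velocity=.03,rot=o,stop_force=5));s=st()
E
```

```text
t20.53 [ 0.5431 -0.1035  0.2112] F [-0.4 -0.2 -1. ] op 0.0092
 t21.77 [0.5468 0.0254 0.198 ] F [-0.  -0.8 -0.4] op 0.0093
True
 t22.48 [0.5465 0.0265 0.179 ] F [-0.9 -0.2  5.8] op 0.0091
```

View pics/w6.png

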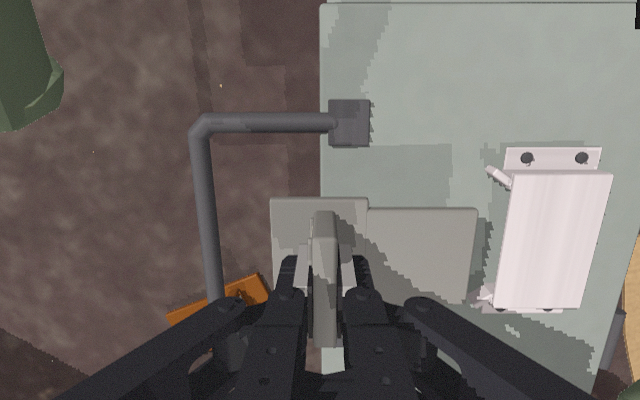

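View pics/s6.png

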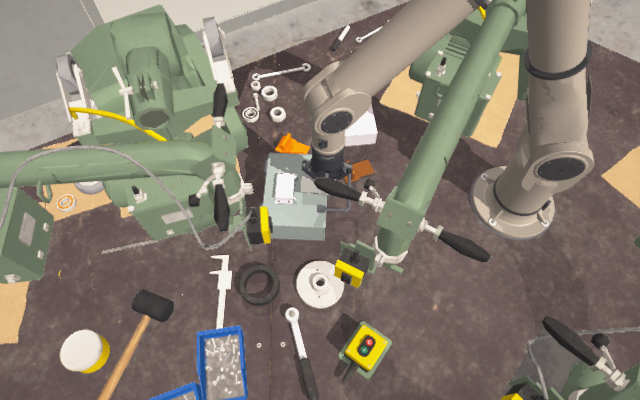

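```bash
python3 - <<'E'
from h import *
W=np.load('pics/w6.npy')
p=W[140:320,480:620].reshape(-1,3);t=p[(p[:,2]>.1075)&(p[:,2]<.115)];k=(t@EX>.638)&(t@EX<.68)
print('lip',np.percentile(t@EX,[1,99]).round(4),np.percentile((t@EY)[k],[.3,99.7]).round(4))
p=W[195:310,375:485].reshape(-1,3);t=p[(p[:,2]>.117)&(p[:,2]<.127)];print('tongue ex max',np.percentile(t@EX,99.5),'ey',np.percentile(t@EY,[.5,99.5]).round(4))
E
```

```text
lip [0.6359 0.6822] [0.0034 0.0769]
tongue ex max 0.6156858376189965 ey [0.0148 0.0635]
```

```bash
python3 - <<'E'
from h import *
o=ori(PSI)
P=lambda ex,ey,z:EX*ex+EY*ey+EZ*z
env.movel(P(.546,.0393,.1797),velocity=.05,rot=o);st()
print(env.movel(P(.588,.0393,.1797),velocity=.04,rot=o,stop_force=8));s=st();print(s['tcp_pos']@EX,s['tcp_pos']@EY)
if s['tcp_pos']@EX>.585:
  print(env.movel(P(.605,.0393,.1797),velocity=.02,rot=o,stop_force=15));s=st();print(s['tcp_pos']@EX)
  env.dwell(.3);s=st();print(s['tcp_pos']@EX)
  cloud('wrist','w7')
E
```

```text
t22.73 [0.5466 0.0271 0.1794] F [ 0.3 -0.2  0.3] op 0.0092
False
 t23.93 [0.5885 0.0261 0.1797] F [-0.   0.7 -0.4] op 0.0089
0.5877410716412279 0.03934277128728321
True
 t24.60 [0.5992 0.0259 0.1791] F [-5.8  0.7  9.3] op 0.0091
0.5984438401808699
 t24.90 [0.5987 0.0259 0.1792] F [-6.8  0.6  8.5] op 0.0092
0.5980147230014227
```

View pics/w7.png

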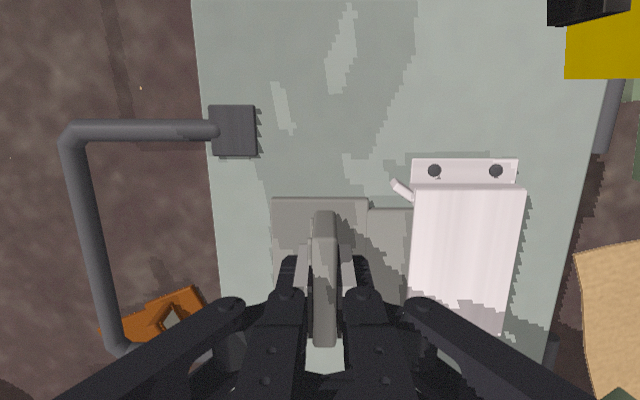

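```bash
python3 - <<'E'
from h import *
o=ori(PSI)
P=lambda ex,ey,z:EX*ex+EY*ey+EZ*z
env.grip(0,80);st()
for ex in np.arange(.599,.6075,.001):
    env.movel(P(ex,.0393,.1799),velocity=.01,rot=o);s=st('%.3f'%ex);print(s['tcp_pos']@EX)
    if s['force']@EX<-22: break
env.dwell(.3);s=st()
cloud('wrist','w8')
E
```

```text
t25.17 [0.5987 0.0259 0.1792] F [-7.2 -0.8  8.6] op 0.0086
0.599 t25.49 [0.5976 0.0259 0.1794] F [-9.2  0.2  4.6] op 0.0084
0.5968206063256709
0.600 t25.74 [0.5986 0.0259 0.1794] F [-8.6  0.3  4.8] op 0.0086
0.5978216230189577
0.601 t25.99 [0.5994 0.0258 0.1794] F [-8.5 -0.2  4.9] op 0.0084
0.5986804541825591
0.602 t26.24 [0.6001 0.0259 0.1794] F [-10.6  -0.3   6.5] op 0.0086
0.599330841131305
0.603 t26.49 [0.6002 0.0259 0.1793] F [-13.9   0.1   9.9] op 0.0086
0.5994860584536261
0.604 t26.74 [0.6004 0.0259 0.1793] F [-18.7  -0.4  12.3] op 0.0084
0.5996242706352894
0.605 t26.99 [0.6005 0.0259 0.1793] F [-20.5  -0.5  15.4] op 0.0089
0.5997873310601914
0.606 t27.24 [0.6007 0.0259 0.1793] F [-24.  -0.  18.] op 0.0087
0.5999331110635135
 t27.54 [0.6007 0.0259 0.1793] F [-23.8   0.6  18.5] op 0.0085
```

```bash
python3 - <<'E'
from meas import *
W=np.load('pics/w8.npy')
p=W[195:305,265:415].reshape(-1,3);k=(p[:,2]>.098)&(p[:,2]<.108)&(p@EX<.63);p=p[k];x=p@EX;y=p@EY
A=np.c_[x,y,np.ones(len(p))];g=np.ones(len(p),bool)
for _ in range(6):
    c=np.linalg.lstsq(A[g],p[g,2],rcond=None)[0];g=np.abs(p[:,2]-A@c)<.0015
print('base slope',c[:2].round(4),'z',(c@[.6,.04,1]).round(4),g.sum())
b=p[g];x=b@EX;y=b@EY
print('rear ex',np.percentile(x,[.2,1]).round(4)); s=x<.618;print('base +ey',np.percentile(y[s],99.5),'tongue +ey',np.percentile(y[x>.623],99.5))
for lo in (.575,.585,.61,.624):
    m=(x>lo)&(x<lo+.006);
    if m.sum()>5:print(lo,np.percentile(y[m],99).round(4))
L=W[150:360,380:540].reshape(-1,3);t=L[(L[:,2]>.1075)&(L[:,2]<.115)];print('lip ex',np.percentile(t@EX,[1,99]).round(4),'ey max',np.percentile(t@EY,99.5).round(4))
for n in('wrist','scene','side'):
    im,W=cloud(n,n[0]+'9');cov(W,.56,.70,.08,.125)
s=st();print(s['orientation'],ori(PSI))
# loose things: compare side/scene before after
E
python3 -c "
import cv2;d=cv2.imread('pics/s9.png');e=cv2.imread('pics/s9.png')
d=cv2.imread('pics/s9.png');cv2.imwrite('pics/s9c.png',cv2.resize(d[60:300,220:420],None,fx=2.5,fy=2.5))"
```

```text
base slope [-0.0014 -0.0031] z 0.103 6137
rear ex [0.5744 0.5747]
base +ey 0.07010725675578602 tongue +ey 0.06512100677521522
0.575 0.0698
0.585 0.07
0.61 0.07
0.624 0.0649
lip ex [0.6361 0.6822] ey max 0.0767
cover slope [0.0006 0.0001] z at front .56,hinge .71 0.0969 0.0969 36490 42136
cover slope [-0.0047 -0.0142] z at front .56,hinge .71 0.0982 0.0975 494 779
cover slope [0.001  0.0015] z at front .56,hinge .71 0.0966 0.0968 219 311
 t27.74 [0.6006 0.0259 0.1792] F [-24.8  -0.5  17.7] op 0.0087
[-0.00430761  0.71475667  0.69933478 -0.00593379] [0.         0.71501682 0.69910725 0.        ]
```

View pics/s9c.png

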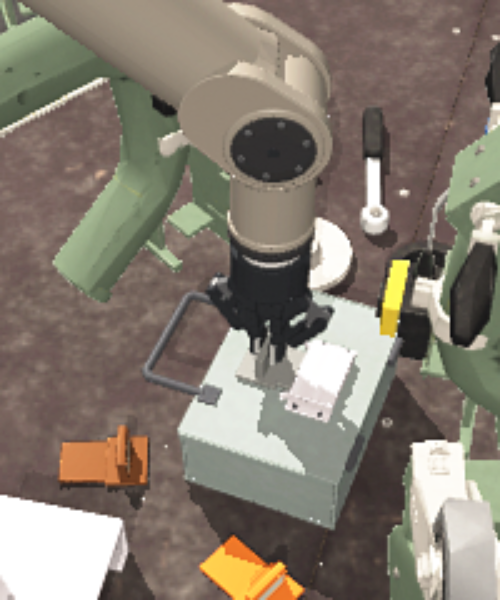

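```bash
ls pics
```

```text
cropa.png
cropb.png
d3.npy
d3.png
d5.npy
d5.png
d5c.png
lip.png
s2.npy
s2.png
s3.npy
s3.png
s6.npy
s6.png
s9.npy
s9.png
s9c.png
scene0.npy
scene0.png
side0.npy
side0.png
top.png
w1.npy
w1.png
w1c.png
w2.npy
w2.png
w3.npy
w3.png
w4.npy
w4.png
w5.npy
w5.png
w6.npy
w6.png
w7.npy
w7.png
w8.npy
w8.png
w9.npy
w9.png
wrist0.npy
wrist0.png
```

```bash
python3 - <<'E'
from h import *
st();job.job_done();st()
E
```

```text
t27.74 [0.6006 0.0259 0.1792] F [-24.8  -0.5  17.7] op 0.0087
the job is handed in; nothing more can be done
the job is handed in; nothing more can be done
```

I lowered the cover by its bar along the hinge arc and it came to rest shut. I then took the narrower grey holder from the stand, pushed its tongue in behind the lip, and handed the job in at about 27.7 s while still gripping and pressing it.

**Cover:** it measures level to within about 0.005 rad. I felt no clear contact force at the stop, so I judged it shut from the depth images rather than by touch. I kept the lowering slow, at about 0.4 rad/s on average.

**Holder fit:** the tip is about 33 mm behind the lip, by wrist camera. It is centred within about 1 mm and lies flat and in line. The push force rose sharply at the depth where the holder should be fully home, so I take the seat to be at its hard stop. I could not measure the seat travel directly.

**Holding force:** about 25 N of push and about 18 N upward on the tool, because the holder is pressing on the cover. I left it like that because the fit did not move.

**Other things:** I touched nothing else and saw no contact with the wider holder or the loose parts. I judged this by eye, without measuring each one afterwards. In my last check, the scene camera read the cover's sideways slope as 0.014 rad, from few pixels; the wrist and side cameras gave 0.0015 rad or less.

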